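Pack the loose tube block in the shaker and hold it tight

ROBOT

A 6-joint arm with a two-finger parallel gripper is mounted at the origin on the work surface. World frame = base frame: x ahead of the robot, y to its left, z up, the work surface at z = 0. Lengths are in m, angles in rad, forces in N, time in s.
With the tool pointing down it reaches from about 0.35 to 0.975 m from the base axis. Payload 4.9 kg.
Tool frame: the origin (TCP) lies on the centre line of the jaws, within the pads' length; the fingertips stand 8 mm ahead of it and the grasp point (between the pads) lies 11 mm behind it; z points along the fingers, y is the direction in which the jaws open and shut (so a half turn about z gives the same grasp; the last joint's range is limited). The gripper opens to 85 mm and grips with 20 to 120 N. Pads are 22 mm wide; open, the fingers measure 114 mm over their backs; the gripper's body (76 mm by 85 mm) begins 54 mm behind the grasp point. The pads swing forward as they close: fully open they stand 13 mm farther back than shut.
Start: joints at [1.115, 0.053, 1.613, -0, 1.476, -0.119], TCP at [0.207, 0.59, 0.239] pointing down, gripper open.
Joint ranges: [-3.01, 3.01], [-1.01, 2.22], [0.06, 2.58], [-1.02, 4.17], [0.09, 2.62], [-3.14, 3.14]. Speed limits (rad/s): [2.57, 2.57, 3.14, 3.14, 3.14, 3.14].

INTERFACE

Orientations are given as a rotation vector (axis times angle).
In Python, from station import get_obs, get_image, calibration, finish_job gives the robot as it stands. The module is installed in compiled form; this text tells all that it offers.
- The arm moves only by the shell command python3 -m jog 'ROWS' [FORCE]. ROWS is JSON, a list of rows, each a list of 7 numbers: the shift along the tool's x, y, z in cm, then the turn, a rotation vector about the tool's x, y, z in rad, then the closure in counts, from 0 (fully open) to 255 (shut). In form: [[dx, dy, dz, ax, ay, az, jaw], ...]. A call has 1 to 8 rows; each row is the pose to reach, as a shift and turn from the pose measured when the call began, along the tool's axes at that moment; what a row does not reach only later rows make up. A row lasts 1/12 s, in which the tool goes at most 41.7 mm and 7.16 degrees, less where a joint would pass 70% of its speed; a pose out of reach is approached as far as the arm can. A call with a gripper value outside its range is refused whole. The fingers move at their own pace and stop on an object; FORCE is the grip in N (left out, the last holds). Time passes only in rows, so rows that repeat a pose let the fingers close. It gives the time, the measured TCP pose, the force and the opening at its end, in the units of the state.
- get_obs(): the state, without advancing time (a new reading comes with each control period).
- get_image(name): name is "side" or "top"; returns the picture (384x512x3 uint8, red, green, blue); there is no depth.
- calibration(name): a dict with "vfov" (degrees; the focal length in pixels is half the picture's height over the tangent of half this angle, whatever the lens; pixels are square), "cx", "cy" (the principal point, pixels), "R" (3x3) and "t" (3): a world point X has camera coordinates R X + t. Camera axes: x right, y down, z forward; pixel columns grow to the right and rows downward; lengths in m; the calibration is good to about 2 mm. A picture is of the moment at which its call begins. calibration takes no time and is no camera call.
- finish_job(): hands the job in, once; it reports no verdict.
The state is a dict: "t": time; "q": joint angles; "dq": joint speeds; "effort": joint torques, N m; "tool_pos": TCP position; "tool_rot": TCP orientation; "contact_force": force on the tool from outside, world axes, zero at the start; "wrist_torque": the same for the moment, N m; "opening": finger opening in m.
Only numpy, scipy, OpenCV 4.12 (cv2) and the standard library are available. Lean on these libraries where they do the work, as an engineer would, in place of code of your own. Each camera call takes 0.05 s, during which the arm holds its last target. There are 200 camera calls.

TASK

One of the three aluminium blocks in the shaker is shorter than the others and rattles. Stand the black filler bar upright on the lane floor in the gap between that block and the lane's far wall (the only gap wide enough for it), then push the block, best by its lifting fin, firmly against the bar so that block, bar and far wall are all flush. Finish while still holding it pressed tight, without letting go, and leave the other two blocks and the beaker where they are.

Things in the scene. Friction and masses are not known exactly. Their poses are not given: they have to be found in the camera images.
- shaker: fixed white shaker with slick lanes (friction about 0.15), mm. Origin: on the table under the middle of the lanes; x along the lanes, away from the robot; z up. Three lanes, each x -45 to 45, 60 wide, at y = -68, 0, 68, floor z = 30. Near wall (x -57 to -45) and far wall (x 45 to 57): top z = 74; ribs between lanes (8 thick): top z = 55. Outside y +-106. Beyond it a grey head to x 121, top z 64, dial 73.
- block_short: loose aluminium block 62 x 56 x 40 mm high, 6 dark wells, in a lane that varies. Origin: underside, middle of its near end; x along the lane to the far end (x=62), z up. Lifting fin on top: 10 thick (x 9 to 19), 40 wide (y), z 40 to 72. Starts up to 3 mm off the near wall; gap to far wall 25-27.5, the only one that takes the bar. 0.26-0.42 kg, slides easily.
- block_middle: loose aluminium block 76 x 56 x 40 mm high, 9 dark wells, in a lane that varies. Origin: underside, middle of its near end; x along the lane to the far end (x=76), z up. Lifting fin on top: 10 thick (x 9 to 19), 40 wide (y), z 40 to 72. Starts up to 3 mm off the near wall; gap to far wall 11-13.5, too narrow for the bar. 0.4 kg; leave it alone.
- block_long: loose aluminium block 80 x 56 x 40 mm high, 9 dark wells, in a lane that varies. Origin: underside, middle of its near end; x along the lane to the far end (x=80), z up. Lifting fin on top: 10 thick (x 9 to 19), 40 wide (y), z 40 to 72. Starts up to 3 mm off the near wall; gap to far wall 7-9.5, too narrow for the bar. 0.42 kg; leave it alone.
- bar: loose black plastic filler bar standing upright on the table to the left or the right of the shaker: 20 thick (its x) x 52 wide (its y) x 85 high, mm, 0.09 to 0.14 kg. Origin: centre of its underside, z up. In the lane its 20 mm thickness must lie along the lane; it then stands 45 above the top of the block.
- beaker: loose glass beaker, 60 diameter, 75 high, on the other side of the shaker from the bar; origin at the centre of its underside; leave it alone
Things that resemble listed ones, but are neither listed nor needed, are in the scene too. Several things have the shape of the bar; the one meant has the colours described above.

How it is judged:
On the way, in this order (a step that is already met when the one before it is completed fails the run):
1. the bar stands on the lane floor in the gap behind the short block (y of bar in the frame of block_short between -0.007 and 0.007 m and x of bar in the frame of block_short between 0.069 and 0.084 m and z of each of bar, block_short in the frame of shaker below 0.034 m and angle between bar's own z axis and vertical below 0.08 rad and angle between block_short's own z axis and vertical below 0.06 rad and angle between the x axis of bar and the x axis of shaker, either way round below 0.15 rad), for 0.2 s.
2. the short block is held pressed against the bar and the bar against the far wall (all of step 1 and x of bar in the frame of shaker above 0.0325 m and x of bar in the frame of block_short below 0.0745 m and contact force between block_short and bar above 2 N and contact force between any of the fingers, the arm and block_short above 1 N), for 0.3 s.
At the end, for the whole second after the job is handed in: Robot still touches the short block (over 1 N) and presses it on the bar (over 2 N). Bar on the lane floor, upright within 4.5 deg, square within 8 deg, within 2.5 mm of far wall and block, 7 mm of the block's middle line. Block flat on the floor; both still (all of step 2 and linear speed of each of block_short, bar below 0.01 m/s); the arm keeps its last pose, push and grip.
It fails at once if the middle or the long block is shifted by more than 8 mm (distance of any of block_middle, block_long from where it was at the start of the episode above 0.008 m).
It fails at once if the beaker is moved by more than 30 mm (distance of beaker from where it was at the start of the episode above 0.03 m).
It also fails if it takes over 58 s, if anything falls off the work surface, if the arm or the gripper's body presses on something with over 40 N, if the wrist force passes 120 N, or if a joint passes its speed limit or range.

## Working session

There is one attempt and no reset: what is moved stays moved. The work goes in short steps, Python scripts to look and compute and a shell command to move; the robot and the scene stay as the last step left them, time stands still between calls to the robot, and variables do not carry over. Pictures are saved under pics/ and viewed, about 8 in all and at most 12, crops included, and the job is handed in when it is done.

```bash
mkdir -p pics; python3 - <<'E'
from station import *
import cv2,numpy as np
o=get_obs();print({k:np.round(v,3).tolist() for k,v in o.items()})
for n in("top","side"):
    im=get_image(n);cv2.imwrite(f"pics/{n}0.png",im[:,:,::-1]);c=calibration(n);print(n,c)
E
```

```text
{'t': 0.0, 'q': [1.115, 0.053, 1.614, 0.0, 1.476, -0.119], 'dq': [-0.001, -0.003, 0.001, -0.001, 0.003, 0.002], 'effort': [0.0, -39.369, -37.017, -0.0, 0.007, -0.0], 'tool_pos': [0.206, 0.589, 0.238], 'tool_rot': [-0.526, -3.097, 0.003], 'contact_force': [-0.009, 0.4, -1.216], 'wrist_torque': [0.068, -0.007, -0.016], 'opening': 0.085}
top {'vfov': 54.13412294187412, 'cx': 256.1872529380801, 'cy': 193.13658291061833, 'R': array([[-0.00120488, -0.99991156, -0.013245  ],
       [-0.99258459,  0.00280577, -0.12152349],
       [ 0.12154991,  0.01300036, -0.99250018]]), 't': array([0.00687283, 0.52085268, 0.79923758])}
side {'vfov': 47.22349255146098, 'cx': 259.1161697337156, 'cy': 196.95789131969102, 'R': array([[ 0.86134035, -0.50788576,  0.01203562],
       [-0.36667592, -0.63790627, -0.6772181 ],
       [ 0.35162703,  0.57890211, -0.73568389]]), 't': array([-0.41937963,  0.2315116 ,  0.93743401])}
```

View pics/top0.png

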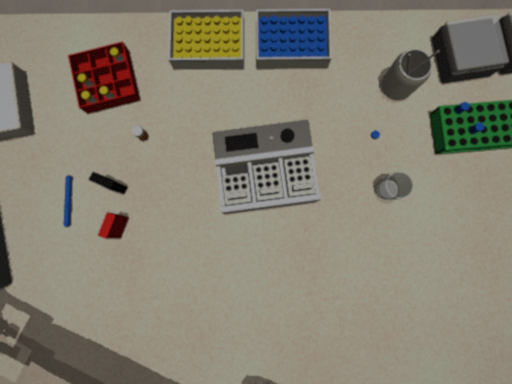

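View pics/side0.png

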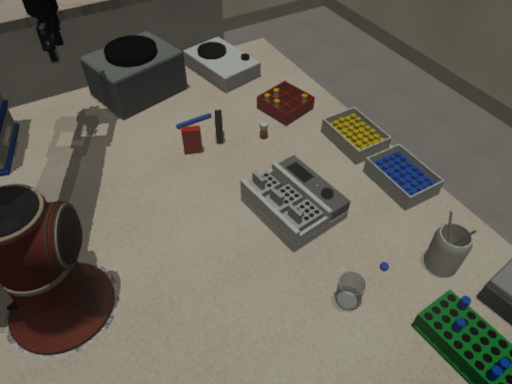

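Candidates for the bar in the top view are a black one at (108,183) and a red one at (113,226). Black fits the description. In the side view they are at (219,127) and (192,140). The left lane, at (236,186), seems to hold the 6-well block. I'll confirm both in one enlarged crop.

```bash
python3 - <<'E'
import cv2,numpy as np
t=cv2.imread("pics/top0.png");s=cv2.imread("pics/side0.png")
r=lambda i,k:cv2.resize(i,None,fx=k,fy=k,interpolation=cv2.INTER_CUBIC)
a=r(t[115:220,205:325],3.3);b=r(t[160:245,60:140],3.3);c=r(s[150:250,235:355],3.3)[:,:396];d=r(s[100:160,170:240],3.3)
W=np.zeros((600,800,3),np.uint8)
for im,y,x in((a,0,0),(b,0,400),(c,347,0) if 0 else (c[:253],347,0),(d,347,400)):
    h=min(im.shape[0],600-y);w=min(im.shape[1],800-x);W[y:y+h,x:x+w]=im[:h,:w]
cv2.imwrite("pics/crop0.png",W)
E
```

```text
(no output)
```

View pics/crop0.png

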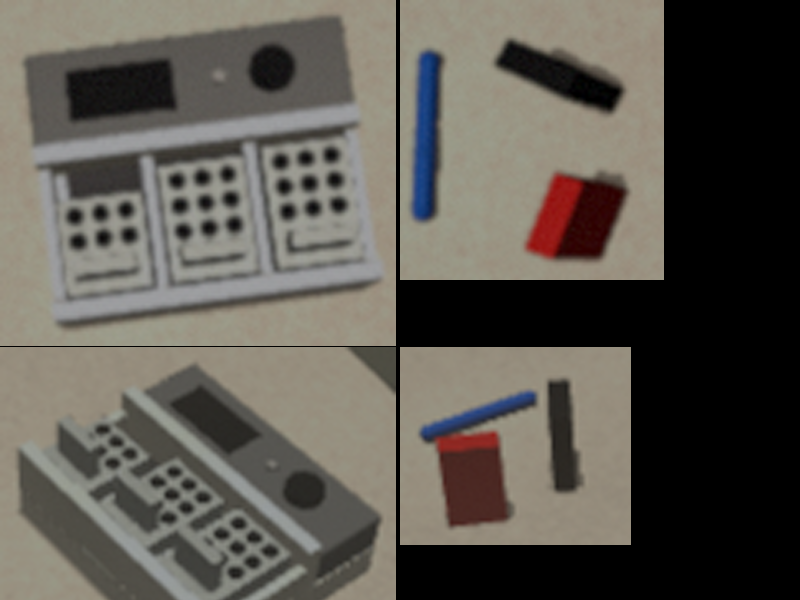

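Crop: the left lane's block, at top-view px (236,186), has 6 wells and a wide dark gap behind it, so it is the short one. The black bar stands at top px (108,183). The red block and the blue rod are decoys. The beaker, at (388,187), is on the other side. Next I measure poses.

```bash
cat > h.py <<'E'
import numpy as np,cv2
from station import *
from scipy.spatial.transform import Rotation as Ro
def cam(n):
    c=calibration(n);f=192/np.tan(np.radians(c["vfov"]/2));return c,f,np.array(c["R"]),np.array(c["t"])
def ray(n,uv,z):
    c,f,R,t=cam(n);C=-R.T@t;d=R.T@np.array([(uv[0]-c["cx"])/f,(uv[1]-c["cy"])/f,1]);return C+d*(z-C[2])/d[2]
def proj(n,X):
    c,f,R,t=cam(n);p=np.atleast_2d(X)@R.T+t;return p[:,:2]/p[:,2:]*f+[c["cx"],c["cy"]]
def err_to_tool(pos):  # world target -> shift in tool axes, cm
    o=get_obs();return (Ro.from_rotvec(o["tool_rot"]).inv().apply(np.array(pos)-o["tool_pos"])*100).round(2)
E
python3 - <<'E'
from h import *
cr=lambda x,y:((x+.5)/3.3-.5+205,(y+.5)/3.3-.5+115)
P={k:ray("top",cr(*v),.074)*1000 for k,v in dict(FL=(33,148),FR=(356,104),NL=(57,322),NR=(381,280),fiL=(36,164),fiR=(359,121)).items()}
for k,v in P.items():print(k,v.round(1))
print([np.linalg.norm(P[a]-P[b]).round(1) for a,b in(("FL","FR"),("NL","NR"),("FL","NL"),("FR","NR"))],"exp 212 114")
for a,b in(("FR","FL"),("NR","NL"),("fiR","fiL"),("NL","FL"),("NR","FR")):
    d=P[b]-P[a];print(a,b,np.degrees(np.arctan2(d[1],d[0])).round(2))
for n,box in(("top",(160,205,75,140)),("side",(100,155,208,232))):
    im=cv2.imread(f"pics/{n}0.png").max(2)
    r0,r1,c0,c1=box;k=8
    s=cv2.resize(im[r0:r1,c0:c1],None,fx=k,fy=k,interpolation=cv2.INTER_CUBIC)
    m=(s<70).astype(np.uint8);cs=max(cv2.findContours(m,0,2)[0],key=cv2.contourArea)
    pts=cv2.approxPolyDP(cv2.convexHull(cs),10,True)[:,0]
    uv=(pts+.5)/k-.5+[c0,r0];print(n,np.median(s),cv2.contourArea(cs))
    for p in uv:print(p.round(1),"z85",ray(n,p,.085)[:2].round(4),"z0",ray(n,p,0)[:2].round(4))
E
```

```text
FL [588.   93.5  74. ]
FR [ 616.  -114.7   74. ]
NL [475.7  76.9  74. ]
NR [ 501.9 -128.3   74. ]
fiL [577.5  91.4  74. ]
fiR [ 604.8 -116.4   74. ]
[np.float64(210.0), np.float64(206.8), np.float64(113.4), np.float64(114.9)] exp 212 114
FR FL 97.67
NR NL 97.27
fiR fiL 97.49
NL FL 8.41
NR FR 6.79
top 154.0 22288.5
[ 89.2 177.4] z85 [0.5484 0.3545] z0 [0.5626 0.3941]
[ 93.7 172.1] z85 [0.5598 0.3456] z0 [0.5752 0.3843]
[108.9 177.3] z85 [0.5486 0.313 ] z0 [0.5627 0.348 ]
[125.8 185.3] z85 [0.5315 0.2769] z0 [0.5439 0.3079]
[126.8 187.4] z85 [0.5271 0.2746] z0 [0.5389 0.3054]
[123.8 192.9] z85 [0.5155 0.2804] z0 [0.5261 0.3118]
[121.1 192.9] z85 [0.5156 0.2861] z0 [0.5261 0.3182]
[ 91.4 180.6] z85 [0.5418 0.3494] z0 [0.5552 0.3885]
side 149.0 12911.0
[219.8 110.1] z85 [0.5578 0.3464] z0 [0.6068 0.4522]
[223.1 140.9] z85 [0.5027 0.2194] z0 [0.5456 0.3111]
[217.4 142.9] z85 [0.4859 0.2195] z0 [0.5269 0.3113]
[214.7 110.9] z85 [0.5431 0.3499] z0 [0.5904 0.4562]
```

```bash
cat >> h.py <<'E'
def box(T,yaw,x,y,z):
    M=Ro.from_euler('z',yaw,degrees=True)
    V=np.array([[a,b,c] for c in z for a,b in((x[0],y[0]),(x[1],y[0]),(x[1],y[1]),(x[0],y[1]))])/1000
    return M.apply(V)+T
def draw(im,n,V,off,k,col):
    p=np.round((proj(n,V)-off+.5)*k-.5).astype(int)
    for i in range(4):
        for a,b in((i,(i+1)%4),(i+4,(i+1)%4+4),(i,i+4)):cv2.line(im,tuple(map(int,p[a])),tuple(map(int,p[b])),col,1)
def crop(n,f,r,k):
    return cv2.resize(cv2.imread(f)[r[1]:r[3],r[0]:r[2]],None,fx=k,fy=k,interpolation=cv2.INTER_CUBIC)
BAR=np.array([.544,.330,0]);BY=-24
SH=np.array([.5454,-.0182,0]);SY=7.5
E
cat > ov.py <<'E'
from h import *
W=np.zeros((600,800,3),np.uint8)
for n,r,k,o in(("top",(208,115,322,215),3.4,(0,0)),("top",(80,165,135,200),7,(0,400)),("side",(238,150,350,248),3.4,(345,0)),("side",(200,100,240,150),5,(345,400))):
    im=crop(n,f"pics/{n}0.png",r,k);off=np.array(r[:2])
    draw(im,n,box(BAR,BY,(-10,10),(-26,26),(0,85)),off,k,(0,255,255))
    draw(im,n,box(SH,SY,(-57,-45),(-106,106),(30,74)),off,k,(0,0,255))
    draw(im,n,box(SH,SY,(45,57),(-106,106),(30,74)),off,k,(0,0,255))
    draw(im,n,box(SH,SY,(-45,45),(38,98),(30,55)),off,k,(0,200,0))
    h=min(600-o[0],im.shape[0]);w=min(800-o[1],im.shape[1]);W[o[0]:o[0]+h,o[1]:o[1]+w]=im[:h,:w]
cv2.imwrite("pics/ov.png",W)
E
python3 ov.py
```

```text
(no output)
```

View pics/ov.png

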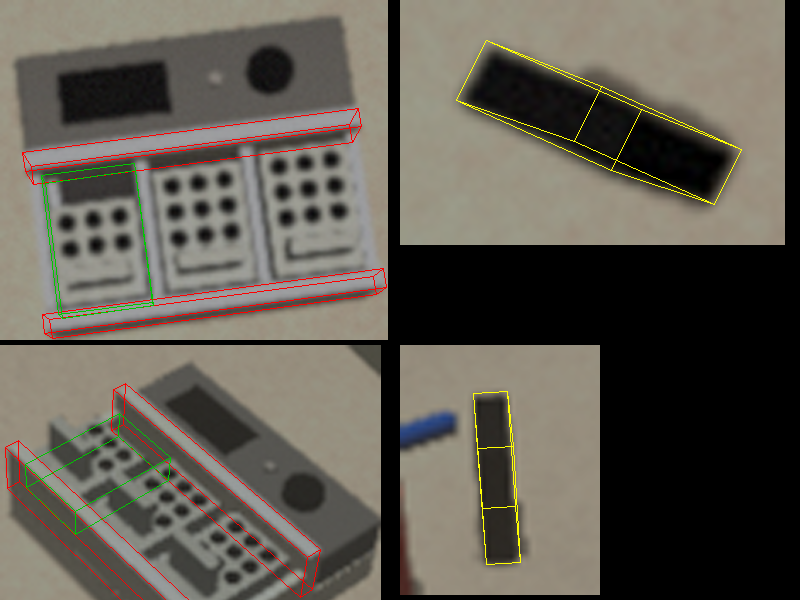

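The bar's overlay fits in both views. The shaker's fits to about 2–3 mm. I'll refine the gap edges with intensity profiles along the lane, and head for the bar.

```bash
python3 - <<'E'
from h import *
from scipy.ndimage import map_coordinates as mc
M=Ro.from_euler('z',SY,degrees=True)
for n in("top","side"):
    g=cv2.imread(f"pics/{n}0.png").mean(2)
    def prof(X):p=proj(n,M.apply(X/1000)+SH);return mc(g,[p[:,1],p[:,0]],order=1)
    s=np.arange(-70,71,3.);
    for z,ys in((74,(55,68,80)),(70,(68,))):
        v=np.mean([prof(np.c_[s,0*s+y,0*s+z]) for y in ys],0);print(n,"x",z,list(zip(s.astype(int).tolist(),v.astype(int).tolist())))
    y=np.arange(25,116,3.)
    v=np.mean([prof(np.c_[0*y+x,y,0*y+74]) for x in (49,51,53)],0);print(n,"y far wall",list(zip(y.astype(int).tolist(),v.astype(int).tolist())))
    v=np.mean([prof(np.c_[0*y+x,-y,0*y+74]) for x in (49,51,53)],0);print(n,"-y far wall",list(zip(y.astype(int).tolist(),v.astype(int).tolist())))
    if n=="top":
        v=np.mean([prof(np.c_[0*y+x,y,0*y+55]) for x in (26,29,32)],0);print(n,"y gap",list(zip(y.astype(int).tolist(),v.astype(int).tolist())))
        # wells of short block
        k=8;r=(215,165,255,208);im=crop(n,"pics/top0.png",r,k).max(2);m=(im<75).astype(np.uint8)
        for c in cv2.findContours(m,0,2)[0]:
            if 150<cv2.contourArea(c)<1500:
                (u,w),_=cv2.minEnclosingCircle(c);P=ray(n,((u+.5)/k-.5+r[0],(w+.5)/k-.5+r[1]),.07);print("well",(M.inv().apply(P-SH)*1000).round(1)[:2],cv2.contourArea(c))
o=get_obs();R=Ro.from_rotvec(o["tool_rot"]);print(R.as_matrix().round(3).tolist())
for z in(.18,.0): print(err_to_tool([*BAR[:2],.08+z]))
y=R.as_matrix()[:,1];print("jaw yaw",np.degrees(np.arctan2(y[1],y[0])))
E
```

```text
top x 74 [(-70, 148), (-67, 148), (-64, 139), (-61, 98), (-58, 78), (-55, 129), (-52, 155), (-49, 157), (-46, 147), (-43, 115), (-40, 133), (-37, 149), (-34, 125), (-31, 84), (-28, 122), (-25, 148), (-22, 148), (-19, 144), (-16, 144), (-13, 115), (-10, 64), (-7, 46), (-4, 73), (-1, 123), (2, 130), (5, 89), (8, 53), (11, 56), (14, 104), (17, 135), (20, 105), (23, 58), (26, 53), (29, 53), (32, 54), (35, 54), (38, 56), (41, 56), (44, 75), (47, 130), (50, 155), (53, 156), (56, 147), (59, 116), (62, 91), (65, 89), (68, 87)]
top x 70 [(-70, 149), (-67, 150), (-64, 143), (-61, 107), (-58, 76), (-55, 122), (-52, 155), (-49, 156), (-46, 151), (-43, 119), (-40, 128), (-37, 150), (-34, 131), (-31, 85), (-28, 112), (-25, 145), (-22, 150), (-19, 148), (-16, 145), (-13, 113), (-10, 51), (-7, 16), (-4, 33), (-1, 93), (2, 123), (5, 77), (8, 27), (11, 21), (14, 62), (17, 125), (20, 121), (23, 65), (26, 52), (29, 53), (32, 54), (35, 54), (38, 55), (41, 55), (44, 67), (47, 121), (50, 153), (53, 157), (56, 152), (59, 124), (62, 95), (65, 89), (68, 87)]
top y far wall [(25, 155), (28, 154), (31, 153), (3
[... 2355 characters left out ...]
48), (67, 147), (70, 148), (73, 148), (76, 149), (79, 150), (82, 150), (85, 149), (88, 149), (91, 148), (94, 149), (97, 149), (100, 147), (103, 143), (106, 139), (109, 138), (112, 138), (115, 139)]
side -y far wall [(25, 152), (28, 151), (31, 151), (34, 150), (37, 151), (40, 150), (43, 150), (46, 150), (49, 151), (52, 151), (55, 151), (58, 152), (61, 153), (64, 151), (67, 150), (70, 151), (73, 150), (76, 150), (79, 150), (82, 151), (85, 152), (88, 150), (91, 150), (94, 151), (97, 151), (100, 151), (103, 151), (106, 137), (109, 95), (112, 71), (115, 55)]
[[-0.944, 0.33, -0.001], [0.33, 0.944, -0.002], [0.0, -0.002, -1.0]]
[-40.44 -13.33  -2.17]
[-40.45 -13.29  15.83]
jaw yaw 70.70227430389153
```

```bash
python3 -m jog '[[-5,-1.7,0,0,0,0.12,120],[-9,-3,0,0,0,0.24,120],[-13,-4.3,0,0,0,0.36,120],[-17,-5.6,0,0,0,0.48,120],[-21,-6.9,0,0,0,0.6,120],[-25,-8.2,0,0,0,0.72,120],[-29,-9.5,0,0,0,0.84,120],[-32,-10.5,0,0,0,0.95,120]]' 40
cat > w.py <<'E'
from h import *
import sys
o=get_obs();R=Ro.from_rotvec(o["tool_rot"]).as_matrix();y=R[:,1];z=R[:,2]
print("t",round(o["t"],2),"pos",np.round(o["tool_pos"],4),"jaw yaw",np.degrees(np.arctan2(y[1],y[0])).round(2),"toolz",z.round(4),"F",np.round(o["contact_force"],1),"open",round(o["opening"],4))
if len(sys.argv)>1:
    tx,ty,tz,yw=map(float,sys.argv[1:])
    Rt=np.array([[0,0,0]]*3,float);a=np.radians(yw);Y=np.array([np.cos(a),np.sin(a),0]);Z=np.array([0,0,-1.]);Rt=np.c_[np.cross(Y,Z),Y,Z]
    print("shift cm",err_to_tool([tx,ty,tz]),"turn",Ro.from_matrix(R.T@Rt).as_rotvec().round(3))
E
python3 w.py .544 .33 .16 -24
```

```text
t: 0.77
tool_pos: [0.4719, 0.385, 0.2378]
tool_rot: [1.892, 2.508, -0.004]
contact_force: [1.0, 0.6, -0.2]
opening: 0.0451
t 0.77 pos [0.4719 0.385  0.2378] jaw yaw 15.94 toolz [-0.0014 -0.002  -1.    ] F [ 1.   0.6 -0.2] open 0.0451
shift cm [-7.26  5.44  7.78] turn [-0.001  0.002  0.697]
```

```bash
python3 -m jog '[[-2,1.5,2,0,0,0.12,120],[-4,3,4,0,0,0.24,120],[-6,4.5,6,0,0,0.36,120],[-7.25,5.45,7.5,0,0,0.48,120],[-7.25,5.45,7.8,0,0,0.6,120],[-7.25,5.45,7.8,0,0,0.7,120],[-7.25,5.45,7.8,0,0,0.7,120],[-7.25,5.45,7.8,0,0,0.7,120]]'; python3 w.py .544 .33 .062 -24
```

```text
t: 1.43
tool_pos: [0.5439, 0.33, 0.1593]
tool_rot: [2.635, 1.71, -0.005]
contact_force: [0.8, 0.9, -1.0]
opening: 0.0453
t 1.43 pos [0.5439 0.33   0.1593] jaw yaw -24.02 toolz [-0.0021 -0.0023 -1.    ] F [ 0.8  0.9 -1. ] open 0.0453
shift cm [0.03 0.02 9.73] turn [-0.001  0.003 -0.   ]
```

```bash
python3 -m jog '[[0,0,3,0,0.003,0,120],[0,0,6,0,0.003,0,120],[0,0,8.5,0,0.003,0,120],[0,0,9.7,0,0.003,0,120],[0,0,9.7,0,0.003,0,120],[0,0,9.7,0,0.003,0,160],[0,0,9.7,0,0.003,0,190],[0,0,9.7,0,0.003,0,215]]' 30;python3 -m jog '[[0,0,0,0,0,0,230],[0,0,0,0,0,0,230],[0,0,0,0,0,0,230],[0,0,0,0,0,0,230]]';  python3 w.py .544 .33 .062 -24; python3 - <<'E'
from h import *
W=[]
for n,r in(("top",(60,140,160,240)),("side",(150,40,290,180))):
    im=get_image(n);cv2.imwrite(f"pics/{n}1.png",im[:,:,::-1]);W.append(cv2.resize(crop(n,f"pics/{n}1.png",r,3),(390,390)))
cv2.imwrite("pics/grasp.png",np.hstack(W))
E
```

```text
t: 2.1
tool_pos: [0.5452, 0.3306, 0.0649]
tool_rot: [-2.634, -1.711, -0.006]
contact_force: [-1.0, -0.2, -0.5]
opening: 0.0191
t: 2.43
tool_pos: [0.5453, 0.3306, 0.0652]
tool_rot: [-2.634, -1.711, -0.006]
contact_force: [0.6, -0.5, -1.5]
opening: 0.0199
t 2.43 pos [0.5453 0.3306 0.0652] jaw yaw -23.99 toolz [ 0.0032  0.0023 -1.    ] F [ 0.6 -0.5 -1.5] open 0.0199
shift cm [-0.11 -0.09  0.32] turn [ 0.002 -0.003  0.   ]
```

View pics/grasp.png

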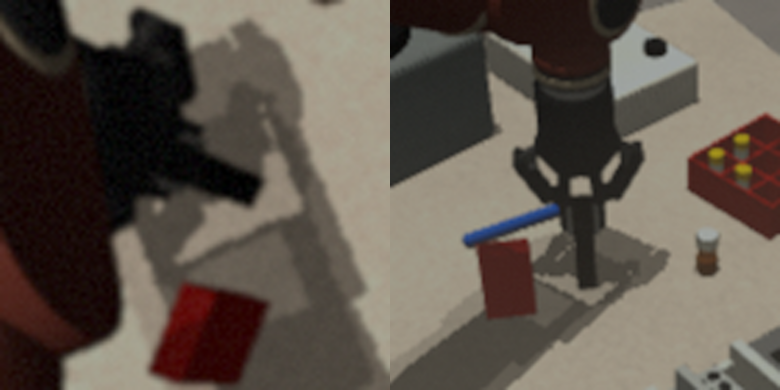

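The pads hold the black bar at an opening of 19.9 mm, and it stands clear of the red block. Now I lift and carry it above the gap.

```bash
python3 -m jog '[[0,0,-2,0,0,0,230],[0,0,-5,0,0,0,230],[0,0,-8,0,0,0,230],[0,0,-11,0,0,0,230],[0,0,-13,0,0,0,230],[0,0,-13,0,0,0,230]]'; python3 w.py .5702 .0537 .195 7.5
```

```text
t: 3.03
tool_pos: [0.5476, 0.3316, 0.2016]
tool_rot: [2.633, 1.711, 0.022]
contact_force: [-0.1, 1.1, 0.3]
opening: 0.0191
t 3.03 pos [0.5476 0.3316 0.2016] jaw yaw -23.99 toolz [ 0.0124  0.0066 -0.9999] F [-0.1  1.1  0.3] open 0.0191
shift cm [-24.47  13.36   0.51] turn [ 0.012 -0.008 -0.55 ]
```

```bash
python3 -m jog '[[-3,1.6,0,0.012,-0.008,-0.07,230],[-6.2,3.4,0,0.012,-0.008,-0.14,230],[-9.4,5.1,0,0.012,-0.008,-0.21,230],[-12.6,6.9,0,0.012,-0.008,-0.28,230],[-15.8,8.6,0,0.012,-0.008,-0.35,230],[-19,10.4,0.2,0.012,-0.008,-0.42,230],[-22,12,0.4,0.012,-0.008,-0.49,230],[-24.4,13.3,0.5,0.012,-0.008,-0.55,230]]'; python3 -m jog '[[0,0,0,0,0,0,230],[0,0,0,0,0,0,230]]';python3 w.py .5702 .0537 .175 7.5
```

```text
t: 3.7
tool_pos: [0.5689, 0.0522, 0.193]
tool_rot: [-2.067, -2.363, 0.003]
contact_force: [0.2, -0.1, -1.1]
opening: 0.0193
t: 3.87
tool_pos: [0.568, 0.0509, 0.1909]
tool_rot: [-2.069, -2.357, 0.006]
contact_force: [-0.9, 0.8, -0.8]
opening: 0.0196
t 3.87 pos [0.568  0.0509 0.1909] jaw yaw 7.45 toolz [-6.3e-03  4.0e-04 -1.0e+00] F [-0.9  0.8 -0.8] open 0.0196
shift cm [0.25 0.27 1.59] turn [-0.006 -0.001 -0.001]
```

```bash
python3 -m jog '[[0.2,0.25,1,-0.006,0,0,230],[0.25,0.3,2,-0.006,0,0,230],[0.25,0.3,2.6,-0.006,0,0,230],[0.25,0.3,2.6,-0.006,0,0,230],[0.25,0.3,2.6,-0.006,0,0,230]]';python3 w.py .5702 .0537 .165 7.5; python3 - <<'E'
from h import *
W=[]
for n,r in(("top",(195,110,325,220)),("side",(235,110,365,240))):
    im=get_image(n);cv2.imwrite(f"pics/{n}2.png",im[:,:,::-1]);k=3;c=crop(n,f"pics/{n}2.png",r,k);off=np.array(r[:2])
    o=get_obs();p=np.array(o["tool_pos"])-[0,0,.065]
    draw(c,n,box(p,7.5,(-10,10),(-26,26),(0,85)),off,k,(0,255,255))
    draw(c,n,box(SH,SY,(-45+1.3,46.3),(38,98),(30,55)),off,k,(0,200,0))
    W.append(cv2.copyMakeBorder(c,0,390-c.shape[0],0,0,cv2.BORDER_CONSTANT))
cv2.imwrite("pics/hover.png",np.hstack(W))
E
```

```text
t: 4.28
tool_pos: [0.5698, 0.0546, 0.1636]
tool_rot: [-2.069, -2.36, 0.001]
contact_force: [0.9, 0.1, -1.3]
opening: 0.0197
t 4.28 pos [0.5698 0.0546 0.1636] jaw yaw 7.52 toolz [-0.0026  0.0013 -1.    ] F [ 0.9  0.1 -1.3] open 0.0197
shift cm [-0.1   0.03 -0.14] turn [-0.002 -0.002  0.   ]
```

View pics/hover.png

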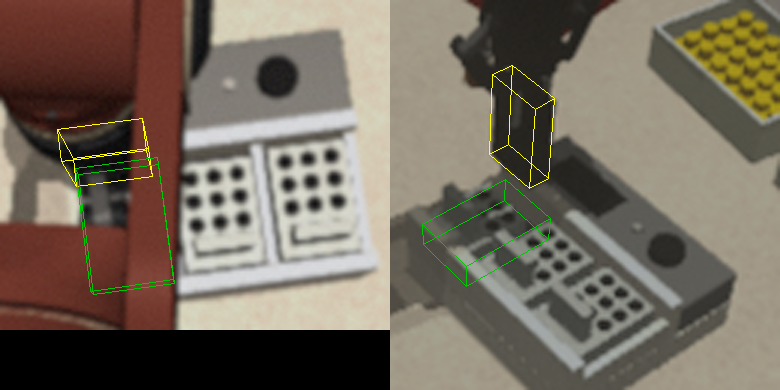

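```bash
python3 -m jog '[[-0.1,0,1,0,0,0,230],[-0.1,0,2,0,0,0,230],[-0.1,0,2.6,0,0,0,230],[-0.1,0,2.6,0,0,0,230],[-0.1,0,2.6,0,0,0,230]]';python3 w.py .5702 .0537 .132 7.5
```

```text
t: 4.8
tool_pos: [0.5701, 0.0533, 0.1379]
tool_rot: [-2.07, -2.36, 0.001]
contact_force: [-0.1, 0.6, -1.4]
opening: 0.0195
t 4.8 pos [0.5701 0.0533 0.1379] jaw yaw 7.49 toolz [-0.0021  0.0013 -1.    ] F [-0.1  0.6 -1.4] open 0.0195
shift cm [0.04 0.02 0.59] turn [-0.002 -0.002 -0.   ]
```

```bash
python3 - <<'E'
from h import *
for n,r in(("side",(255,120,345,200)),):
    im=get_image(n);cv2.imwrite(f"pics/{n}3.png",im[:,:,::-1]);k=8;c=crop(n,f"pics/{n}3.png",r,k);off=np.array(r[:2])
    c=np.clip(c.astype(float)*1.5,0,255).astype(np.uint8)[:600]
    o=get_obs();p=np.array(o["tool_pos"])-[0,0,.065]
    draw(c,n,box(p,7.5,(-10,10),(-26,26),(0,85)),off,k,(0,255,255))
    draw(c,n,box(SH,SY,(46.3,57),(38,98),(73,74)),off,k,(0,0,255))
    draw(c,n,box(SH,SY,(-40.5,21.5),(40,96),(69,70)),off,k,(0,200,0))
cv2.imwrite("pics/hover3.png",c)
E
```

```text
(no output)
```

View pics/hover3.png

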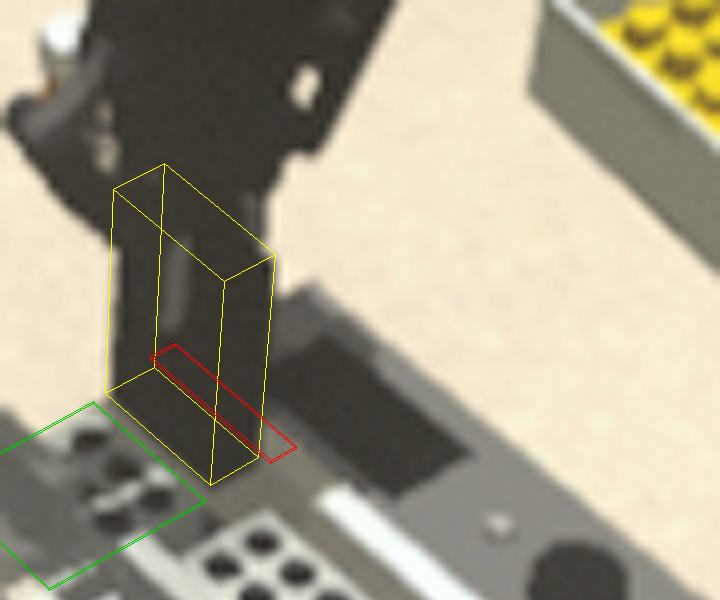

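The side view shows the held bar over the gap. Its near-bottom corner is at crop px (212,483), clear of the block's far edge and of the far wall, so I lower it.

```bash
python3 -m jog '[[0,0,0.6,0,0,0,230],[0,0,1.2,0,0,0,230],[0,0,1.6,0,0,0,230],[0,0,1.6,0,0,0,230]]';python3 w.py .5702 .0537 .097 7.5
```

```text
t: 5.18
tool_pos: [0.5697, 0.0533, 0.1211]
tool_rot: [-2.07, -2.359, 0.002]
contact_force: [-0.8, -0.5, -1.3]
opening: 0.0191
t 5.18 pos [0.5697 0.0533 0.1211] jaw yaw 7.49 toolz [-0.0032  0.0013 -1.    ] F [-0.8 -0.5 -1.3] open 0.0191
shift cm [0.03 0.06 2.41] turn [-0.003 -0.002 -0.   ]
```

Bar bottom is at z≈56 mm, inside the gap (block top 70, wall top 74), with no contact.

```bash
python3 -m jog '[[0,0.05,0.6,-0.003,-0.002,0,230],[0,0.05,1.2,-0.003,-0.002,0,230],[0,0.05,1.8,-0.003,-0.002,0,230],[0,0.05,2.2,-0.003,-0.002,0,230],[0,0.05,2.4,-0.003,-0.002,0,230],[0,0.05,2.4,-0.003,-0.002,0,230]]';python3 w.py .5702 .0537 .095 7.5
```

```text
t: 5.68
tool_pos: [0.5696, 0.0534, 0.0962]
tool_rot: [-2.071, -2.361, 0.002]
contact_force: [-0.1, -0.2, -1.3]
opening: 0.0194
t 5.68 pos [0.5696 0.0534 0.0962] jaw yaw 7.49 toolz [-1.4e-03 -2.0e-04 -1.0e+00] F [-0.1 -0.2 -1.3] open 0.0194
shift cm [0.02 0.07 0.12] turn [-0.001  0.    -0.   ]
```

```bash
python3 -m jog '[[0,0,0.15,0,0,0,230],[0,0,0.15,0,0,0,230],[0,0,0.15,0,0,0,230]]';python3 -m jog '[[0,0,0.15,0,0,0,230],[0,0,0.15,0,0,0,230],[0,0,0.15,0,0,0,230]]'; python3 w.py .5702 .0537 .095 7.5
```

```text
t: 5.93
tool_pos: [0.5698, 0.0534, 0.095]
tool_rot: [-2.071, -2.361, 0.001]
contact_force: [-0.4, 0.7, -1.1]
opening: 0.0194
t: 6.18
tool_pos: [0.5704, 0.0534, 0.0948]
tool_rot: [2.071, 2.361, 0.0]
contact_force: [-2.0, -0.2, 4.6]
opening: 0.0193
t 6.18 pos [0.5704 0.0534 0.0948] jaw yaw 7.49 toolz [ 4.e-04 -3.e-04 -1.e+00] F [-2.  -0.2  4.6] open 0.0193
shift cm [ 0.03 -0.02 -0.02] turn [ 0.  0. -0.]
```

Floor contact shows in the force (Fz 4.6 N) at the expected height. Now release and rise.

```bash
python3 -m jog '[[0,0,-0.03,0,0,0,200],[0,0,-0.03,0,0,0,180],[0,0,-0.03,0,0,0,160],[0,0,-0.03,0,0,0,145],[0,0,-0.03,0,0,0,145],[0,0,-0.03,0,0,0,145]]'; python3 -m jog '[[0,0,-1,0,0,0,145],[0,0,-2.5,0,0,0,145],[0,0,-4.5,0,0,0,145],[0,0,-6.5,0,0,0,145],[0,0,-8.5,0,0,0,145],[0,0,-8.5,0,0,0,145],[0,0,-8.5,0,0,0,145]]'; python3 - <<'E'
from h import *
M=Ro.from_euler('z',SY,degrees=True);print("fin", (SH+M.apply([-.0265,.068,0])).round(4))
W=[]
for n,r in(("top",(195,110,325,220)),("side",(235,110,365,240))):
    im=get_image(n);cv2.imwrite(f"pics/{n}4.png",im[:,:,::-1]);c=crop(n,f"pics/{n}4.png",r,3)
    W.append(cv2.copyMakeBorder(c,0,390-c.shape[0],0,0,cv2.BORDER_CONSTANT))
cv2.imwrite("pics/rel.png",np.hstack(W))
E
python3 w.py .528 .046 .18 7.5
```

```text
t: 6.68
tool_pos: [0.5703, 0.0534, 0.0948]
tool_rot: [2.071, 2.361, -0.0]
contact_force: [-0.2, -0.2, 0.1]
opening: 0.0368
t: 7.27
tool_pos: [0.5714, 0.0534, 0.182]
tool_rot: [2.069, 2.359, 0.004]
contact_force: [-0.4, -0.2, 0.3]
opening: 0.0369
fin [0.5103 0.0458 0.    ]
t 7.37 pos [0.5697 0.0534 0.1789] jaw yaw 7.48 toolz [-1.2e-03 -3.0e-04 -1.0e+00] F [-0.9  0.8 -0.5] open 0.0366
shift cm [-0.19 -4.23 -0.1 ] turn [-0.001  0.    -0.   ]
```

View pics/rel.png

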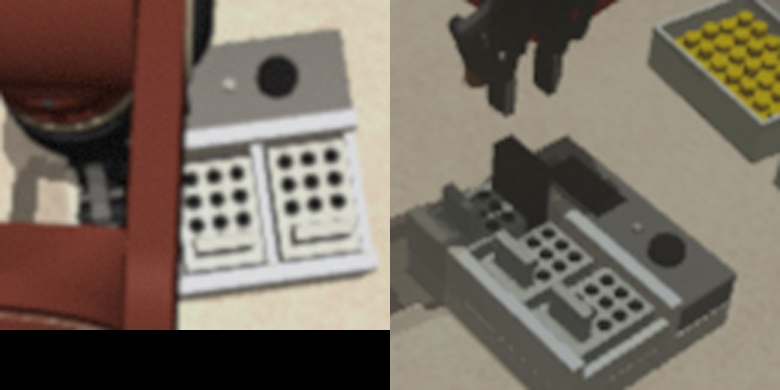

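The bar stands upright in the gap in the side view (crop px (520,180)), and the fingers are clear. The top view is hidden by the arm. Next I move back along the lane and go down over the fin.

```bash
python3 -m jog '[[0,-2,0,0,0,0,145],[0,-4,0,0,0,0,145],[0,-5.5,0,0,0,0,145],[0,-6,0,0,0,0,145],[0,-6,0,0,0,0,145],[0,-6,0,0,0,0,145]]'; python3 w.py .5103 .0458 .12 7.5
```

```text
t: 7.87
tool_pos: [0.5102, 0.0456, 0.1783]
tool_rot: [-2.071, -2.361, 0.002]
contact_force: [-0.3, 0.1, -0.4]
opening: 0.0367
t 7.87 pos [0.5102 0.0456 0.1783] jaw yaw 7.47 toolz [-1.8e-03 -1.0e-04 -1.0e+00] F [-0.3  0.1 -0.4] open 0.0367
shift cm [0.02 0.02 5.83] turn [-0.002 -0.    -0.   ]
```

```bash
python3 -m jog '[[0,0,1.5,0,0,0,145],[0,0,3,0,0,0,145],[0,0,4.5,0,0,0,145],[0,0,5.8,0,0,0,145],[0,0,5.8,0,0,0,145],[0,0,5.8,0,0,0,145]]'; python3 w.py .5103 .0458 .09 7.5
python3 -m jog '[[0,0,1,0,0,0,145],[0,0,2,0,0,0,145],[0,0,2.6,0,0,0,145],[0,0,2.9,0,0,0,145],[0,0,2.9,0,0,0,145]]'; python3 w.py .5103 .0458 .09 7.5;python3 - <<'E'
from h import *
n="side";r=(235,120,335,220)
im=get_image(n);cv2.imwrite(f"pics/{n}5.png",im[:,:,::-1]);cv2.imwrite("pics/fin.png",crop(n,f"pics/{n}5.png",r,6))
E
```

```text
t: 8.37
tool_pos: [0.5098, 0.0457, 0.1194]
tool_rot: [-2.07, -2.359, 0.004]
contact_force: [0.6, -0.5, 0.0]
opening: 0.037
t 8.37 pos [0.5098 0.0457 0.1194] jaw yaw 7.48 toolz [-0.004 -0.    -1.   ] F [ 0.6 -0.5  0. ] open 0.037
shift cm [0.   0.06 2.94] turn [-0.004 -0.    -0.   ]
t: 8.78
tool_pos: [0.5089, 0.0457, 0.0892]
tool_rot: [-2.069, -2.358, 0.006]
contact_force: [-0.1, -0.8, 0.3]
opening: 0.0365
t 8.78 pos [0.5089 0.0457 0.0892] jaw yaw 7.48 toolz [-6.e-03  1.e-04 -1.e+00] F [-0.1 -0.8  0.3] open 0.0365
shift cm [-0.01  0.13 -0.09] turn [-0.006 -0.001 -0.   ]
```

View pics/fin.png

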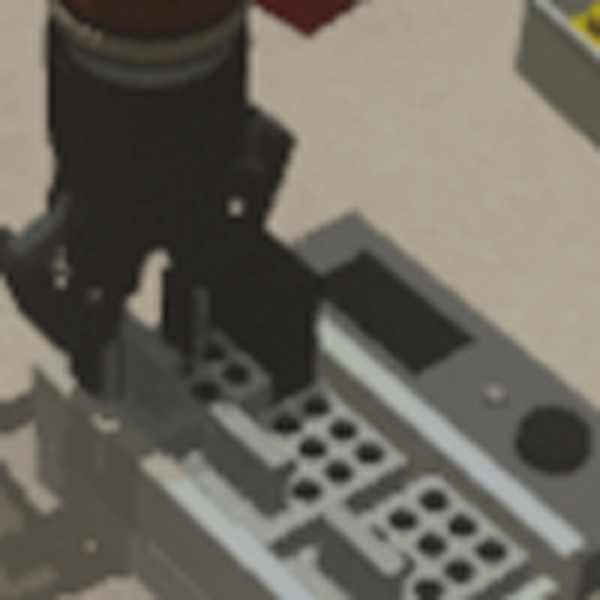

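The fingers straddle the short block's fin, at crop px (150,350), and the bar still stands behind at (285,310). I close on the fin, then push.

```bash
python3 -m jog '[[0,0.1,-0.1,-0.006,0,0,145],[0,0.1,-0.1,-0.006,0,0,170],[0,0.1,-0.1,-0.006,0,0,190],[0,0.1,-0.1,-0.006,0,0,210],[0,0.1,-0.1,-0.006,0,0,225],[0,0.1,-0.1,-0.006,0,0,240],[0,0.1,-0.1,-0.006,0,0,240],[0,0.1,-0.1,-0.006,0,0,240]]' 40; python3 w.py .5103 .0458 .09 7.5
python3 -m jog '[[0,0.05,0,0,0,0,240],[0,0.1,0,0,0,0,240],[0,0.15,0,0,0,0,240],[0,0.2,0,0,0,0,240],[0,0.2,0,0,0,0,240]]';  python3 w.py .5103 .0458 .09 7.5
```

```text
t: 9.5
tool_pos: [0.5107, 0.0458, 0.0913]
tool_rot: [2.071, 2.361, 0.003]
contact_force: [0.8, -0.4, 2.9]
opening: 0.0092
t 9.5 pos [0.5107 0.0458 0.0913] jaw yaw 7.48 toolz [ 1.8e-03  8.0e-04 -1.0e+00] F [ 0.8 -0.4  2.9] open 0.0092
shift cm [ 0.   -0.04  0.13] turn [ 0.002 -0.001 -0.   ]
t: 9.92
tool_pos: [0.5127, 0.0461, 0.0913]
tool_rot: [2.071, 2.361, 0.002]
contact_force: [-1.9, -0.1, 4.4]
opening: 0.0093
t 9.92 pos [0.5127 0.0461 0.0913] jaw yaw 7.48 toolz [ 1.4e-03  8.0e-04 -1.0e+00] F [-1.9 -0.1  4.4] open 0.0093
shift cm [ 0.01 -0.24  0.13] turn [ 0.001 -0.001 -0.   ]
```

```bash
python3 -m jog '[[0,0.07,0,0,0,0,240],[0,0.14,0,0,0,0,240],[0,0.2,0,0,0,0,240],[0,0.2,0,0,0,0,240],[0,0.2,0,0,0,0,240]]';  python3 w.py
python3 -m jog '[[0,0.05,0,0,0,0,240],[0,0.1,0,0,0,0,240],[0,0.1,0,0,0,0,240]]';  python3 w.py
```

```text
t: 10.33
tool_pos: [0.5144, 0.0463, 0.0913]
tool_rot: [-2.072, -2.362, -0.001]
contact_force: [-5.7, 0.6, 5.3]
opening: 0.0089
t 10.33 pos [0.5144 0.0463 0.0913] jaw yaw 7.48 toolz [ 6.e-04  7.e-04 -1.e+00] F [-5.7  0.6  5.3] open 0.0089
t: 10.58
tool_pos: [0.5144, 0.0464, 0.0913]
tool_rot: [-2.07, -2.36, 0.002]
contact_force: [-8.8, -2.0, 7.1]
opening: 0.0089
t 10.58 pos [0.5144 0.0464 0.0913] jaw yaw 7.49 toolz [-2.4e-03  4.0e-04 -1.0e+00] F [-8.8 -2.   7.1] open 0.0089
```

Force rises (Fx −8.8 N) at x=0.5144. The expected flush position is 0.515. I'll press a bit more and check by picture.

```bash
python3 -m jog '[[0,0.07,0,-0.002,0,0,240],[0,0.14,0,-0.002,0,0,240],[0,0.14,0,-0.002,0,0,240],[0,0.14,0,-0.002,0,0,240],[0,0.14,0,-0.002,0,0,240]]';  python3 w.py; python3 - <<'E'
from h import *
n="side";r=(255,130,320,200);k=8.5
im=get_image(n);cv2.imwrite(f"pics/{n}6.png",im[:,:,::-1]);c=np.clip(crop(n,f"pics/{n}6.png",r,k)*1.8,0,255).astype(np.uint8)
M=Ro.from_euler('z',SY,degrees=True)
draw(c,n,box(SH+M.apply([.0363,.068,.03]),SY,(-10,10),(-26,26),(0,85)),np.array(r[:2]),k,(0,255,255))
cv2.imwrite("pics/press.png",c)
E
```

```text
t: 11.0
tool_pos: [0.5145, 0.0464, 0.0913]
tool_rot: [-2.069, -2.359, 0.004]
contact_force: [-8.9, -1.8, 9.3]
opening: 0.0089
t 11.0 pos [0.5145 0.0464 0.0913] jaw yaw 7.49 toolz [-4.3e-03  2.0e-04 -1.0e+00] F [-8.9 -1.8  9.3] open 0.0089
```

View pics/press.png

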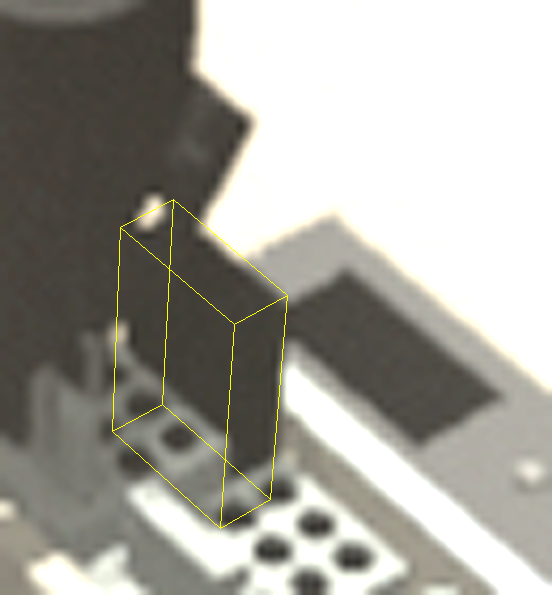

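```bash
python3 -m jog '[[0,0.1,0,-0.004,0,0,240],[0,0.2,0,-0.004,0,0,240],[0,0.25,0,-0.004,0,0,240],[0,0.25,0,-0.004,0,0,240],[0,0.25,0,-0.004,0,0,240],[0,0.25,0,-0.004,0,0,240],[0,0.25,0,-0.004,0,0,240],[0,0.25,0,-0.004,0,0,240]]' 60; python3 - <<'E'
from h import *
M=Ro.from_euler('z',SY,degrees=True)
for i in range(6):
    get_image("side");o=get_obs();print(round(o["t"],2),np.round(o["contact_force"],1),np.round(o["tool_pos"],4),(M.inv().apply(o["tool_pos"]-SH)*1000).round(1))
E
```

```text
t: 11.72
tool_pos: [0.5145, 0.0464, 0.0914]
tool_rot: [-2.068, -2.358, 0.008]
contact_force: [-14.8, -2.1, 12.1]
opening: 0.0086
11.77 [-14.9  -1.9  12.7] [0.5145 0.0464 0.0914] [-22.2  68.1  91.4]
11.82 [-14.3  -1.9  13.1] [0.5145 0.0464 0.0914] [-22.2  68.1  91.4]
11.87 [-14.7  -3.1  12.9] [0.5145 0.0464 0.0914] [-22.2  68.1  91.4]
11.92 [-14.1  -2.4  13. ] [0.5145 0.0464 0.0914] [-22.2  68.1  91.4]
11.97 [-14.9  -2.4  12.5] [0.5145 0.0464 0.0914] [-22.2  68.1  91.4]
12.02 [-14.9  -1.5  12.7] [0.5145 0.0464 0.0914] [-22.2  68.1  91.4]
```

```bash
python3 -c "
from station import *
finish_job();o=get_obs();print(o['t'],o['contact_force'],o['tool_pos'])"
```

```text
the job is handed in; nothing more can be done
the job is handed in; nothing more can be done
```

The job is handed in, with the gripper still holding the short block pressed tight against the bar. No verdict was reported.

**What I did:** I picked up the black bar and stood it upright in the gap behind the 6-well block in the left lane. I then gripped that block's fin and pushed it along the lane. The push took about 12 s of the 58 s allowed.

**Last checks:**
- **Push:** it was steady at about 15 N along the lane. The tool came to a hard stop and did not move while the force rose from 9 to 15 N.
- **Position:** the fin centre stopped at x = −22.2 mm in the shaker frame. I expected −21.7 mm for block, bar and wall flush, so the 0.5 mm difference is within the camera calibration error.
- **Bar:** the last side picture shows it upright and matching the outline drawn at the far wall. The arm hid the left lane from the top camera, so flushness was not confirmed from above.
- **Block:** the gripper was pressing down about 13 N and had tilted slightly, by less than 0.01 rad, so the block should be flat on the floor.
- **Other objects:** I didn't measure the middle block, long block or beaker afterwards. The arm's paths kept clear of them, and the blocks looked undisturbed in the last pictures.

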